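# Load a memory cartridge through the dust flaps of a bench reader

### The job

Load the orange-capped memory cartridge from the rack into the reader: nose down through the two spring dust flaps, then press it down against the sprung lift until the latches hold it, so that it stays down and the flaps spring shut over it. Stop pressing when it reaches its stop, do not force it, and leave the other cartridges, the meter and the screwdriver where they are.

Things in the scene. Friction and masses are not known exactly. Their poses are not given: they have to be found in the camera images.
- cart_orange_mid (a point): centre (half-way up) of the orange-capped cartridge to load: dark rigid block 36 x 60 x 75 mm (own x, y, z; z up as it stands), 0.2 kg. Top 21 mm: flat orange cap, full 36 x 60. Lowest 14 mm: black nose, tapering in x from 36 to 18 mm. Half a turn about z makes no difference
- cart_blue_mid (a point): centre of a like cartridge with a blue cap, a bystander in the same rack
- cart_white_mid (a point): centre of a like cartridge with a white cap, a bystander in the same rack
- rack: black rack fixed to the bench, 54 x 232 x 36 mm (x, y, z), origin at the centre of its underside. Three pockets along its y, 75 mm apart; cartridges stand in them nose down, on a floor 6 mm above the bench, 36 mm side along the rack's x, the upper 45 mm clear of the rack. Which is in which pocket varies
- reader: light grey bench instrument, 210 x 250 x 120 mm (x, y, z), fixed to the bench; origin at the centre of its underside. In its top, 45 mm to +y of the middle, is the mouth, in a dark frame 68 x 92 mm that stands 6 mm proud (rim 126 mm above the bench). A loaded cartridge lies wholly inside
- reader_mouth (a point): centre of the reader's mouth at rim level; axes as the reader's. Opening 38.4 x 62.4 mm (x, y) with a 2.5 mm lead-in all round: a cartridge goes in with its 36 mm side along x, 1.2 mm to spare each side. Below the two flaps a guided shaft leads down to the lift. What presses a cartridge home must follow it 27 to 39 mm into the mouth, then leave, for the flaps to shut
- shaft (a point): point 40 mm below the rim on the shaft's axis. A sprung lift waits 40 to 50 mm below the rim: its deck is set by screws within 10 mm, and how it is set cannot be seen, so the stop has to be felt. A cartridge let go there stands on the lift, 25 to 35 mm above the rim. Pressing it down, the spring gives 4 N, rising to 8 N
- latch_level (a point): point 70 mm below the rim on the shaft's axis, about where two hidden spring latches snap into the cartridge's ends, after 62 mm of lift travel: its top is then 27 to 37 mm below the rim, by the deck. Spring and latches together resist with up to 15 N; the hard stop is 2 mm deeper. More than 40 N between cartridge and reader harms the connector
- flap_far (a joint): angle of the dust flap hinged under the +x long edge of the mouth: 0 shut (level), about 1.5 rad hanging open into the shaft; springs shut with about 0.02 N m. The leaf is 19.5 mm long from its hinge, 5 mm below the rim
- flap_near (a joint): the like flap under the -x long edge: 0 shut, about 1.5 rad open. Shut flaps alone do not prove a latched cartridge: one not pressed far enough comes up with the lift, to just under them
- meter: yellow handheld meter lying on the bench, 150 x 74 x 43 mm, bystander; origin at the centre of its underside
- driver: screwdriver with blue handle lying on the bench, 160 mm long, 26 mm thick, bystander; origin under its middle

How it is judged:
By the outcome, as a careful person would: the job done as asked, in the order asked, and still so for the second after the job is handed in, with the robot touching nothing.
It also fails if it takes over 58 s, if anything falls off the work surface, if the arm or the gripper's body presses on something with over 40 N, if the wrist force passes 120 N, or if a joint passes its speed limit or range.

### The arm

A 6-joint arm with a two-finger parallel gripper is mounted at the origin on the work surface. World frame = base frame: x ahead of the robot, y to its left, z up, the work surface at z = 0. Lengths are in mm, angles in rad, forces in N, time in s.
With the tool pointing down it reaches from about 375 to 900 mm from the base axis. Payload 3.1 kg.
Tool frame: the origin (TCP) lies midway between the tips of the shut fingers; the grasp point (between the pads) lies 19 mm behind it (manip.hold_point_z is the distance from the TCP to the grasp point, in mm); z points along the fingers, y is the line along which they close (so a half turn about z gives the same grasp; the last joint's range is limited). The gripper opens to 87 mm and grips with 3 to 60 N. Pads are 19 mm wide; open, the fingers measure 117 mm over their backs; the gripper's body (75 mm by 190 mm) begins 51 mm behind the grasp point.
Start: joints at [1.052, 0.527, 1.433, -0, 1.181, -0.178], TCP at [208.859, 589.045, 222.548] pointing down, gripper open.
Joint ranges: [-3.08, 3.08], [-0.75, 2.2], [0.22, 2.44], [-1.43, 4.57], [0, 2.65], [-2.85, 2.85]. Speed limits (rad/s): [2.79, 2.79, 3.14, 3.14, 3.14, 3.14].

### API

Orientations are given as a unit quaternion [w, x, y, z].
In Python, from station import manip gives the robot as it stands.
- The arm moves only by the shell command python3 -m jog 'ROWS' [OPENING] [FORCE]. ROWS is JSON, a list of rows, each a list of 2 entries, a list of its own where there are three numbers: the shift along the tool's x, y, z in units of 200 mm (1.0 is 200 mm), then the turn about the tool's z in units of 90 degrees (1.0 is 90 degrees). In form: [[[x, y, z], yaw], ...]. A call has 1 to 8 rows; each row is the pose to reach, as a shift and turn from the pose commanded when the call began, along the tool's axes at that moment; what a row does not reach only later rows make up. A row lasts 1/12 s, in which the tool goes at most 41.7 mm and 7.16 degrees, less where a joint would pass 70% of its speed; a pose out of reach is approached as far as the arm can. A call with a number of a shift or a turn outside -1 to 1 is refused whole. A call with a gripper value outside its range is refused whole. OPENING is the gripper command: -1 is shut, 1 is fully open, values between are in proportion, set as the call begins (- or left out, the last holds). The fingers move at their own pace and stop on an object; FORCE is the grip in N (left out, the last holds). Time passes only in rows, so rows that repeat a pose let the fingers close. It gives the time, the measured TCP pose, the force, the opening and the grip force at its end, in the units of the state.
- manip.read_state(): the state, without advancing time (a new reading comes with each control period).
- manip.grab_frame(name): name is "side" or "top"; returns a dict with "image" (420x560x3 uint8, red, green, blue), "camera_matrix" (3x3 intrinsics, pixels), "view" (4x4, takes a point from world to camera coordinates). Camera axes: x right, y down, z forward; pixel columns grow to the right and rows downward; lengths in mm; the calibration is good to about 2 mm. A picture is of the moment at which its call begins. There is no depth.
- manip.hand_in(): hands the job in; it is judged then, once.
The state is a dict: "time": time; "joints": joint angles; "qvel": joint speeds; "effort": joint torques, N m; "tool_pos": TCP position; "ee_rot": TCP orientation; "force": force on the tool from outside, world axes, zero at the start; "ft_torque": the same for the moment, N m; "finger_gap": opening from 0.0 (shut) to 1.0 (fully open); "grasp_force": force on a finger pad.
Only numpy, scipy, OpenCV 4.12 (cv2) and the standard library are available. Lean on these libraries where they do the work, as an engineer would, in place of code of your own. Each camera call takes 0.05 s, during which the arm holds its last target. There are 200 camera calls.

## Working session

There is one attempt and no reset: what is moved stays moved. The work goes in short steps, Python scripts to look and compute and a shell command to move; the robot and the scene stay as the last step left them, time stands still between calls to the robot, and variables do not carry over. Pictures are saved under pics/ and viewed, at most 10 in all, crops included, and the job is handed in when it is done.

```bash
mkdir -p pics; ls
cat > h.py <<'E'
import numpy as np,cv2
from station import manip
def frame(n,save=None):
    f=manip.grab_frame(n)
    if save: cv2.imwrite('pics/'+save,cv2.cvtColor(f['image'],cv2.COLOR_RGB2BGR))
    return f
def ray(f,uv,z):
    K=np.array(f['camera_matrix']);V=np.array(f['view']);R=V[:3,:3];t=V[:3,3]
    c=-R.T@t; d=R.T@np.linalg.inv(K)@np.array([uv[0],uv[1],1.]); return c+d*(z-c[2])/d[2]
def proj(f,p):
    K=np.array(f['camera_matrix']);V=np.array(f['view']);q=K@(V[:3,:3]@np.array(p,float)+V[:3,3]);return q[:2]/q[2]
E
python3 - <<'E'
from h import *
import pickle
for n in('top','side'):
    f=frame(n,n+'0.png'); pickle.dump(f,open(n+'0.pkl','wb'))
    V=np.array(f['view']);print(n,-V[:3,:3].T@V[:3,3],V[:3,:3].round(2).tolist())
s=manip.read_state();print(s['tool_pos'],s['ee_rot'],s['force'],s['time'])
E
```

```text
pics
top [ 429.93481268   54.21040746 1032.19110211] [[0.03, -1.0, 0.0], [-0.99, -0.03, -0.16], [0.16, -0.0, -0.99]]
side [ 373.80717054 -777.97610054  791.37695429] [[0.97, -0.22, 0.02], [-0.13, -0.61, -0.78], [0.19, 0.76, -0.63]]
[208.54374554 588.50390016 221.67668941] [-3.18794201e-04  1.69570095e-01  9.85517666e-01 -9.00111945e-04] [-0.33531313 -0.46597545  0.14692204] 0.1
```

View pics/top0.png

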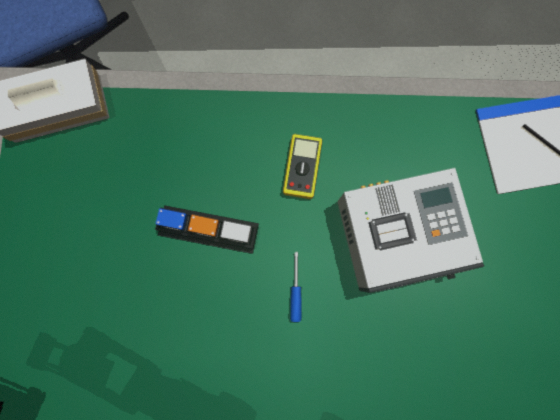

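View pics/side0.png

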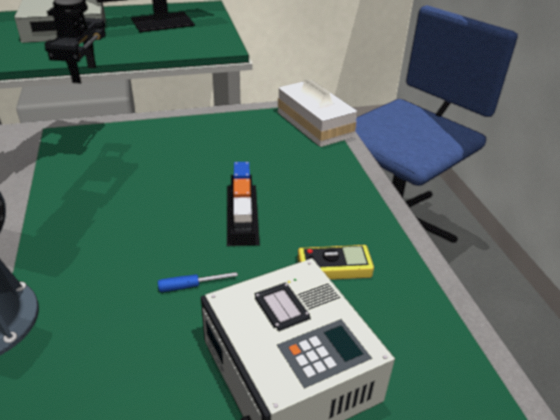

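The top view shows the rack at about (207,228), with the orange cap in the middle pocket at (203,225). The mouth frame is at (392,231). The side view shows the orange cap at (242,187) and the mouth at (282,305).

```bash
cat > meas.py <<'E'
from h import *
def rect_world(f,mask,z):
    c=max(cv2.findContours(mask.astype(np.uint8),cv2.RETR_EXTERNAL,cv2.CHAIN_APPROX_NONE)[0],key=cv2.contourArea)
    w=np.array([ray(f,p,z)[:2] for p in c[:,0]],np.float32)
    (cx,cy),(a,b),_=r=cv2.minAreaRect(w); B=cv2.boxPoints(r)
    e=max([B[1]-B[0],B[2]-B[1]],key=np.linalg.norm); an=np.degrees(np.arctan2(e[1],e[0]))%180
    return np.round([cx,cy,a,b,an],1)
def win(m,u0,u1,v0,v1):
    o=np.zeros_like(m);o[v0:v1,u0:u1]=m[v0:v1,u0:u1];return o
E
python3 - <<'E'
from meas import *
import pickle
T,S=[pickle.load(open(n+'0.pkl','rb')) for n in('top','side')]
for n,f,wo,wf,wr in(('top',T,(185,222,210,242),(366,418,208,252),(150,265,200,256)),('side',S,(225,260,172,200),(250,315,280,330),(220,265,160,245))):
    im=f['image'].astype(int);h=cv2.cvtColor(f['image'],cv2.COLOR_RGB2HSV).astype(int)
    o=(h[...,0]<20)&(h[...,1]>150)&(h[...,2]>110)
    print(n,'cap',rect_world(f,win(o,*wo),81))
    d=im.max(2)<110
    print(n,'frame',rect_world(f,win(d,*wf),126))
    l=win(im.min(2)>140,*((378,406,218,244) if n=='top' else (262,304,286,324)))
    print(n,'flaps',rect_world(f,l,121))
    k=im.max(2)<45
    print(n,'rack',rect_world(f,win(k,*wr),36))
    wb=(h[...,0]>100)&(h[...,0]<130)&(h[...,1]>150)&(h[...,2]>110)
    ww=im.min(2)>120
    for c,m in(('blue',wb),('white',ww)): print(n,c,rect_world(f,win(m,*wr),81))
E
```

```text
top cap [543.2 223.5  61.6  36.9  79.7]
top frame [ 535.6 -186.9   65.6   89.7  104.1]
top flaps [ 536.5 -188.9   38.2   60.8  104.2]
top rack [528.9 225.6 229.7  46.4  80.7]
top blue [555.7 296.8  60.5  36.5  80.2]
top white [531.  150.3  61.   36.7  80.9]
side cap [541.9 218.4  66.6  38.9  82.6]
side frame [ 534.9 -192.5   63.8   89.7  104. ]
side flaps [ 537.1 -187.1   37.6   60.   104.3]
side rack [538.8 202.  261.3  67.5  80.8]
side blue [555.  291.9  65.4  37.9  78.7]
side white [530.1 138.7  86.3  36.9  80.3]
```

```bash
cat > to.py <<'E'
import sys
from h import *
from scipy.spatial.transform import Rotation
s=manip.read_state();q=s['ee_rot'];R=Rotation.from_quat([*q[1:],q[0]]).as_matrix()
a=np.degrees(np.arctan2(R[1,1],R[0,1]))
print('t',s['time'],'pos',np.round(s['tool_pos'],1),'yang',a.round(2),'F',np.round(s['force'],1),'gap',np.round(s['finger_gap'],3),'grip',np.round(s['grasp_force'],1),'q6',np.round(s['joints'][5],2),'tilt',R[:2,2].round(4))
if len(sys.argv)>1:
    x,y,z,b=map(float,sys.argv[1:5]);d=R.T@(np.array([x,y,z])-s['tool_pos'])/200
    print('shift',d.round(4),'yaw',round(-((b-a+90)%180-90)/90,4))
E
python3 -m jog '[[[-0.9,-0.48,0],0.6],[[-0.9,-0.48,0],0.6],[[-0.9,-0.48,0],0.6],[[-0.9,-0.48,0],0.6],[[-0.9,-0.48,0],0.6],[[-0.9,-0.48,0],0.6],[[-0.9,-0.48,0],0.6],[[-0.9,-0.48,0],0.6]]' 1 30
python3 to.py 543.2 223.5 150 -9.6
```

```text
time: 0.77
tool_pos: [347.1, 437.3, 222.2]
ee_rot: [-0.0, 0.602, 0.799, -0.001]
force: [-0.3, 0.6, -0.7]
finger_gap: 0.999
grasp_force: 0.0
t 0.7667 pos [347.1 437.3 222.2] yang 16.03 F [-0.3  0.6 -0.7] gap 0.999 grip 0.0 q6 0.42 tilt [-0.0009 -0.0006]
shift [-1.298   0.6477  0.3606] yaw 0.2847
```

```bash
python3 -m jog '[[[-0.9,0.45,0.2],0.28],[[-0.9,0.45,0.2],0.28],[[-0.9,0.45,0.2],0.28],[[-0.9,0.45,0.2],0.28],[[-0.9,0.45,0.2],0.28],[[-0.9,0.45,0.2],0.28],[[-0.9,0.45,0.2],0.28],[[-0.9,0.45,0.2],0.28]]'
python3 to.py 543.2 223.5 150 -9.6
```

```text
time: 1.43
tool_pos: [483.1, 291.2, 182.1]
ee_rot: [-0.001, 0.759, 0.651, -0.001]
force: [0.3, -0.4, -0.4]
finger_gap: 0.999
grasp_force: 0.0
t 1.4333 pos [483.1 291.2 182.1] yang -8.77 F [ 0.3 -0.4 -0.4] gap 0.999 grip 0.0 q6 0.5 tilt [-0.0017 -0.    ]
shift [-0.2887  0.3487  0.1602] yaw 0.0092
```

```bash
python3 -m jog '[[[-0.289,0.349,0.16],0.009],[[-0.289,0.349,0.16],0.009],[[-0.289,0.349,0.16],0.009],[[-0.289,0.349,0.16],0.009],[[-0.289,0.349,0.16],0.009],[[-0.289,0.349,0.16],0.009]]'
python3 to.py 543.2 223.5 51 -9.6
python3 - <<'E'
from h import *
f=frame('side'); cv2.imwrite('pics/s1.png',cv2.resize(cv2.cvtColor(f['image'][90:260,160:340],cv2.COLOR_RGB2BGR),None,fx=3,fy=3))
E
```

```text
time: 1.93
tool_pos: [542.5, 225.2, 150.9]
ee_rot: [-0.0, 0.763, 0.647, -0.0]
force: [-0.2, -0.1, -0.0]
finger_gap: 1.004
grasp_force: 0.0
t 1.9333 pos [542.5 225.2 150.9] yang -9.43 F [-0.2 -0.1 -0. ] gap 1.004 grip 0.0 q6 0.37 tilt [-0.0009  0.0005]
shift [-0.008   0.0054  0.4997] yaw 0.0019
```

View pics/s1.png

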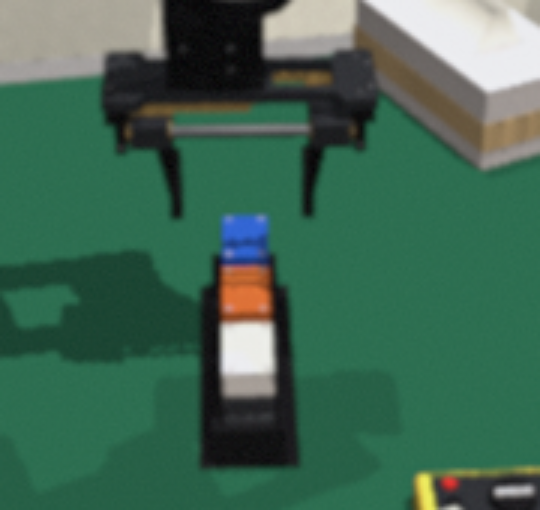

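The open fingers straddle the rack, with tips at crop (177,215) and (308,215), centred over the orange cap at (245,290). Next I descend, slowing at the end, and grip.

```bash
python3 -m jog '[[[-0.008,0.005,0.15],0],[[-0.008,0.005,0.3],0],[[-0.008,0.005,0.4],0],[[-0.008,0.005,0.45],0],[[-0.008,0.005,0.5],0],[[-0.008,0.005,0.5],0]]'
python3 -m jog '[[[0,0,0],0],[[0,0,0],0],[[0,0,0],0],[[0,0,0],0],[[0,0,0],0],[[0,0,0],0],[[0,0,0],0],[[0,0,0],0]]' -0.4 25
python3 -m jog '[[[0,0,0],0],[[0,0,0],0],[[0,0,0],0],[[0,0,0],0],[[0,0,0],0],[[0,0,0],0],[[0,0,0],0],[[0,0,0],0]]' -1 25
python3 to.py
```

```text
time: 2.48
tool_pos: [543.6, 222.5, 49.5]
ee_rot: [-0.001, 0.763, 0.646, -0.001]
force: [-0.1, 0.1, 0.2]
finger_gap: 1.005
grasp_force: 0.0
time: 3.15
tool_pos: [544.8, 221.8, 50.7]
ee_rot: [0.0, 0.763, 0.646, 0.0]
force: [-0.2, -0.6, -0.5]
finger_gap: 0.478
grasp_force: 0.0
time: 3.82
tool_pos: [544.6, 221.8, 50.5]
ee_rot: [-0.0, 0.763, 0.646, -0.0]
force: [-0.4, -0.5, 0.4]
finger_gap: 0.413
grasp_force: 24.8
t 3.8167 pos [544.6 221.8  50.5] yang -9.53 F [-0.4 -0.5  0.4] gap 0.413 grip 24.8 q6 0.36 tilt [-0.0003 -0.0001]
```

```bash
python3 -m jog '[[[0,0,-0.03],0],[[0,0,-0.08],0],[[0,0,-0.15],0],[[0,0,-0.25],0],[[0,0,-0.4],0],[[0,0,-0.55],0],[[0,0,-0.7],0],[[0,0,-0.85],0]]'
python3 to.py 536.5 -188.2 220 14.2
python3 - <<'E'
from h import *
f=frame('side'); cv2.imwrite('pics/s2.png',cv2.resize(cv2.cvtColor(f['image'][60:260,160:340],cv2.COLOR_RGB2BGR),None,fx=3,fy=3))
E
```

```text
time: 4.48
tool_pos: [544.3, 221.8, 222.6]
ee_rot: [0.0, 0.763, 0.646, 0.0]
force: [1.3, 0.4, -2.0]
finger_gap: 0.414
grasp_force: 24.8
t 4.4833 pos [544.3 221.8 222.6] yang -9.54 F [ 1.3  0.4 -2. ] gap 0.414 grip 24.8 q6 0.36 tilt [0.0003 0.0001]
shift [-2.0282  0.301   0.0128] yaw -0.2638
```

View pics/s2.png

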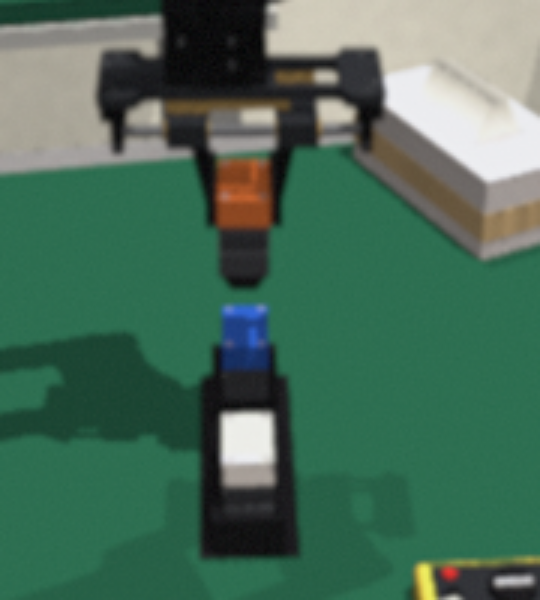

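The orange cartridge hangs upright in the gripper at crop (245,220). Blue and white are undisturbed in the rack. Now to the reader.

```bash
python3 -m jog '[[[-0.08,0.012,0],-0.02],[[-0.22,0.033,0],-0.05],[[-0.38,0.056,0],-0.09],[[-0.54,0.08,0],-0.13],[[-0.7,0.104,0],-0.17],[[-0.84,0.125,0],-0.21],[[-0.95,0.141,0],-0.24],[[-1,0.148,0],-0.264]]'
python3 to.py 536.5 -188.2 220 14.2
```

```text
time: 5.2
tool_pos: [540.8, 16.7, 221.1]
ee_rot: [0.001, 0.614, 0.789, -0.0]
force: [-0.1, -0.5, -0.9]
finger_gap: 0.417
grasp_force: 24.8
t 5.2 pos [540.8  16.7 221.1] yang 14.21 F [-0.1 -0.5 -0.9] gap 0.417 grip 24.8 q6 -0.42 tilt [ 0.0009 -0.0014]
shift [-0.9879 -0.2721  0.0068] yaw 0.0001
```

```bash
python3 -m jog '[[[-0.08,-0.022,0],0],[[-0.22,-0.06,0],0],[[-0.38,-0.105,0],0],[[-0.54,-0.15,0],0],[[-0.7,-0.193,0],0],[[-0.84,-0.231,0],0],[[-0.95,-0.262,0],0],[[-0.988,-0.272,0],0]]'
python3 -m jog '[[[0,0,0],0],[[0,0,0],0],[[0,0,0],0]]'
python3 - <<'E'
from h import *
for n in('top','side'):
    f=frame(n)
    u,v=map(int,proj(f,(536.5,-188.2,160)))
    cr=f['image'][max(v-80,0):v+80,max(u-80,0):u+80]; print(n,u-80,v-80)
    cv2.imwrite(f'pics/r_{n}.png',cv2.resize(cv2.cvtColor(cr,cv2.COLOR_RGB2BGR),None,fx=3.5,fy=3.5))
E
python3 to.py 536.5 -188.2 220 14.2
```

```text
time: 5.87
tool_pos: [536.8, -189.0, 221.1]
ee_rot: [0.001, 0.615, 0.788, -0.0]
force: [1.3, 0.5, -1.7]
finger_gap: 0.413
grasp_force: 24.8
time: 6.12
tool_pos: [536.2, -183.6, 220.5]
ee_rot: [-0.001, 0.614, 0.789, 0.0]
force: [0.1, 0.5, -2.0]
finger_gap: 0.413
grasp_force: 24.8
top 316 148
side 201 209
t 6.2167 pos [ 536.4 -183.5  220.6] yang 14.33 F [ 0.4 -0.4 -2.5] gap 0.412 grip 24.8 q6 -0.78 tilt [-0.0004  0.0007]
shift [-0.023  -0.0055  0.0029] yaw 0.0014
```

View pics/r_side.png

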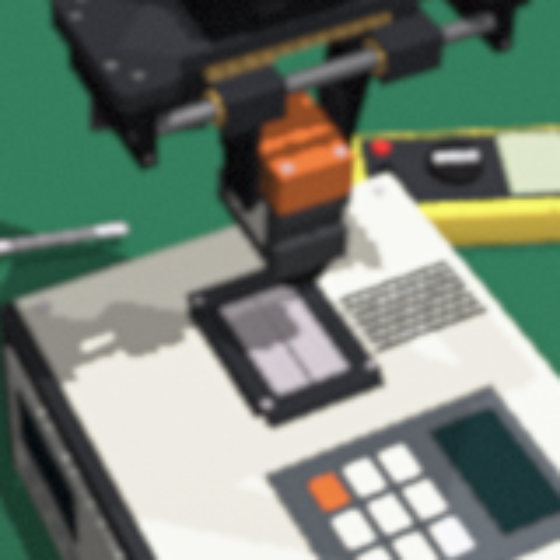

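The cartridge hangs over the far half of the mouth frame: cap end face at crop (305,185), mouth at (285,340). The arm has settled about 4.6 mm short in −y. I'll correct this and lower it to just above the rim.

```bash
python3 to.py 537.2 -189.6 180 14.2
python3 -m jog '[[[-0.03,-0.004,0.06],0],[[-0.03,-0.004,0.13],0],[[-0.03,-0.004,0.18],0],[[-0.03,-0.004,0.2],0],[[-0.03,-0.004,0.2],0],[[-0.03,-0.004,0.2],0]]'
python3 to.py 537.2 -189.6 180 14.2
python3 - <<'E'
from h import *
f=frame('side')
cr=f['image'][230:330,230:330]
cv2.imwrite('pics/r2.png',cv2.resize(cv2.cvtColor(cr,cv2.COLOR_RGB2BGR),None,fx=6,fy=6,interpolation=cv2.INTER_CUBIC))
x=np.array([np.cos(np.radians(14.2)),np.sin(np.radians(14.2)),0]);y=np.array([-x[1],x[0],0]);m=np.array([536.5,-188.2,126])
for a,b in((-34,-46),(34,-46),(34,46),(-34,46)): print((proj(f,m+a*x+b*y)-230)*6)
E
python3 to.py
```

```text
t 6.2167 pos [ 536.4 -183.5  220.6] yang 14.33 F [ 0.4 -0.4 -2.5] gap 0.412 grip 24.8 q6 -0.78 tilt [-0.0004  0.0007]
shift [-0.0308 -0.0038  0.2029] yaw 0.0014
time: 6.72
tool_pos: [537.3, -191.0, 180.2]
ee_rot: [-0.0, 0.614, 0.789, -0.0]
force: [0.9, -0.6, -1.2]
finger_gap: 0.416
grasp_force: 24.8
t 6.7167 pos [ 537.3 -191.   180.2] yang 14.24 F [ 0.9 -0.6 -1.2] gap 0.416 grip 24.8 q6 -0.79 tilt [-0.0006  0.0004]
shift [0.007  0.0014 0.0008] yaw 0.0004
[275.87372293 600.58618332]
[498.33438456 513.68339105]
[337.83322864 297.33240279]
[126.43507316 372.30723164]
t 6.7667 pos [ 537.6 -191.2  180.7] yang 14.24 F [ 0.2  0.7 -2.2] gap 0.413 grip 24.8 q6 -0.79 tilt [ 0.0004 -0.0002]
```

View pics/r2.png

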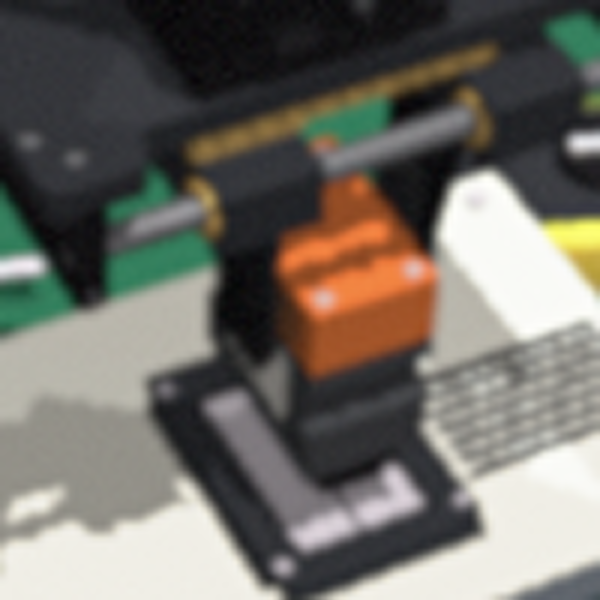

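```bash
python3 to.py 537.2 -189.6 180 14.2
python3 - <<'E'
from h import *
f=frame('side')
h=cv2.cvtColor(f['image'],cv2.COLOR_RGB2HSV).astype(int)
o=((h[...,0]<20)&(h[...,1]>150)&(h[...,2]>90)).astype(np.uint8); o[:, :270]=0;o[:,310:]=0;o[:250]=0;o[300:]=0
# subpixel-ish: last orange row per column = lower edge of the end face
us=np.where(o.any(0))[0]; vs=np.array([np.where(o[:,u])[0].max() for u in us])
print(list(zip(us.tolist(),vs.tolist())))
s=manip.read_state();p=s['tool_pos'];zc=p[2]+9
x=np.array([np.cos(np.radians(14.2)),np.sin(np.radians(14.2)),0]);y=np.array([-x[1],x[0],0])
k=(us>us.min()+3)&(us<us.max()-2)
P=np.array([ray(f,(u,v+.5),zc) for u,v in zip(us[k],vs[k])]); print('end face along y from mouth',((P-[536.5,-188.2,zc])@y).round(1))
for q in((281.7,293),(302,286.7)):
    d=ray(f,q,zc)-[536.5,-188.2,zc]; print(d@x,d@y)
g=frame('side')
d=(g['image'].max(2)<90)
E
```

```text
t 6.7667 pos [ 537.6 -191.2  180.7] yang 14.24 F [ 0.2  0.7 -2.2] gap 0.413 grip 24.8 q6 -0.79 tilt [ 0.0004 -0.0002]
shift [0.0085 0.     0.0034] yaw 0.0004
[(276, 274), (277, 276), (278, 279), (279, 280), (280, 288), (281, 291), (282, 291), (283, 292), (284, 291), (285, 291), (286, 291), (287, 290), (288, 290), (289, 289), (290, 289), (291, 289), (292, 288), (293, 288), (294, 288), (295, 287), (296, 287), (297, 287), (298, 286), (299, 286), (300, 286), (301, 284), (302, 276)]
end face along y from mouth [-22.4 -28.8 -29.5 -32.  -30.8 -31.5 -32.2 -31.  -31.7 -30.5 -31.1 -31.8
 -30.6 -31.3 -32.  -30.8 -31.5 -32.2 -31.  -31.7]
-18.464396761875353 -32.05090427024802
16.2075902770996 -34.0961108253132
```

```bash
python3 -m jog '[[[0.009,0,0],0],[[0.009,0,0.02],0],[[0.009,0,0.04],0],[[0.009,0,0.055],0],[[0.009,0,0.065],0],[[0.009,0,0.075],0],[[0.009,0,0.075],0]]'
python3 to.py 537.2 -189.6 150 14.2
```

```text
time: 7.45
tool_pos: [536.6, -189.4, 165.1]
ee_rot: [-0.0, 0.614, 0.789, -0.0]
force: [-0.8, 0.3, -1.1]
finger_gap: 0.412
grasp_force: 24.8
t 7.45 pos [ 536.6 -189.4  165.1] yang 14.22 F [-0.8  0.3 -1.1] gap 0.412 grip 24.8 q6 -0.78 tilt [-0.0008  0.0004]
shift [-0.0018  0.0027  0.0756] yaw 0.0002
```

```bash
python3 -m jog '[[[0,0,0.012],0],[[0,0,0.024],0],[[0,0,0.036],0],[[0,0,0.048],0],[[0,0,0.06],0],[[0,0,0.06],0]]'
python3 to.py
python3 -m jog '[[[0,0,0.01],0],[[0,0,0.02],0],[[0,0,0.03],0],[[0,0,0.04],0],[[0,0,0.04],0]]'
python3 to.py
```

```text
time: 7.95
tool_pos: [537.0, -189.7, 153.1]
ee_rot: [0.0, 0.614, 0.789, -0.0]
force: [0.6, -0.6, -0.3]
finger_gap: 0.412
grasp_force: 24.7
t 7.95 pos [ 537.  -189.7  153.1] yang 14.23 F [ 0.6 -0.6 -0.3] gap 0.412 grip 24.7 q6 -0.78 tilt [ 0.0002 -0.0004]
time: 8.37
tool_pos: [537.7, -189.9, 146.2]
ee_rot: [0.001, 0.614, 0.789, 0.0]
force: [1.4, -0.4, 4.5]
finger_gap: 0.415
grasp_force: 24.7
t 8.3667 pos [ 537.7 -189.9  146.2] yang 14.24 F [ 1.4 -0.4  4.5] gap 0.415 grip 24.7 q6 -0.78 tilt [ 0.0019 -0.0012]
```

```bash
python3 -m jog '[[[0,0,0],0],[[0,0,0],0]]' >/dev/null; python3 to.py
python3 -m jog '[[[0,0,0.01],0],[[0,0,0.01],0],[[0,0,0.01],0]]'>/dev/null; python3 to.py
python3 - <<'E'
from h import *
s=manip.read_state(); print(s['ft_torque'])
f=frame('side')
cv2.imwrite('pics/r3.png',cv2.resize(cv2.cvtColor(f['image'][240:340,230:330],cv2.COLOR_RGB2BGR),None,fx=6,fy=6,interpolation=cv2.INTER_CUBIC))
E
```

```text
t 8.5333 pos [ 537.6 -189.9  146.1] yang 14.23 F [1.4 0.8 4.5] gap 0.411 grip 24.7 q6 -0.78 tilt [ 0.0018 -0.001 ]
t 8.7833 pos [ 537.  -189.7  143.4] yang 14.23 F [ 1.7 -0.2  1.8] gap 0.416 grip 24.7 q6 -0.78 tilt [ 0.0003 -0.0005]
[-0.22416404 -0.2651481   0.13079133]
```

View pics/r3.png

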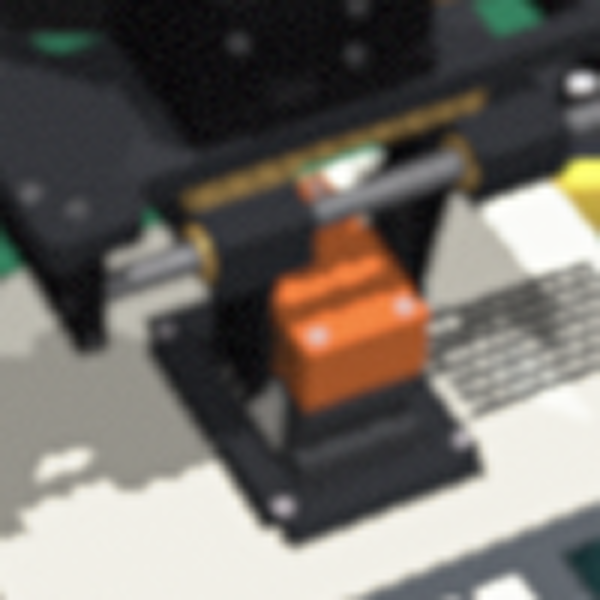

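The nose is inside the mouth, cap at crop (350,360), centred in the frame, and the force has dropped. I'll keep going to just above the rim.

```bash
python3 -m jog '[[[0,0,0.01],0],[[0,0,0.02],0],[[0,0,0.03],0],[[0,0,0.03],0]]' >/dev/null; python3 to.py
python3 -m jog '[[[0,0,0.01],0],[[0,0,0.02],0],[[0,0,0.03],0],[[0,0,0.03],0],[[0,0,0.03],0]]'>/dev/null; python3 to.py
```

```text
t 9.1667 pos [ 536.3 -189.1  136.6] yang 14.23 F [ 1.4 -0.7 -2.3] gap 0.411 grip 24.7 q6 -0.78 tilt [-0.0015  0.0009]
t 9.5833 pos [ 536.2 -189.2  130.8] yang 14.22 F [-0.1 -0.  -4.5] gap 0.414 grip 24.7 q6 -0.78 tilt [-0.0015  0.0008]
```

```bash
python3 -m jog '[[[0,0,0],0],[[0,0,0],0],[[0,0,0],0],[[0,0,0],0],[[0,0,0],0],[[0,0,0],0]]' 0.5 >/dev/null; python3 to.py
python3 -m jog '[[[0,0,-0.05],0],[[0,0,-0.12],0],[[0,0,-0.2],0],[[0,0,-0.3],0],[[0,0,-0.4],0],[[0,0,-0.4],0],[[0,0,-0.4],0]]' >/dev/null
python3 to.py 536.9 -188.6 190 104.2
python3 - <<'E'
from h import *
f=frame('side')
cv2.imwrite('pics/r4.png',cv2.resize(cv2.cvtColor(f['image'][220:340,220:340],cv2.COLOR_RGB2BGR),None,fx=5,fy=5,interpolation=cv2.INTER_CUBIC))
E
```

```text
t 10.0833 pos [ 536.9 -189.5  131.7] yang 14.22 F [ 0.5 -0.4 -0. ] gap 0.727 grip 0.0 q6 -0.78 tilt [ 0.0002 -0.0001]
t 10.6667 pos [ 537.6 -189.9  213.2] yang 14.23 F [0.3 0.5 0.4] gap 0.752 grip 0.0 q6 -0.78 tilt [ 0.0031 -0.0019]
shift [ 0.0074 -0.0022  0.116 ] yaw -0.9997
```

View pics/r4.png

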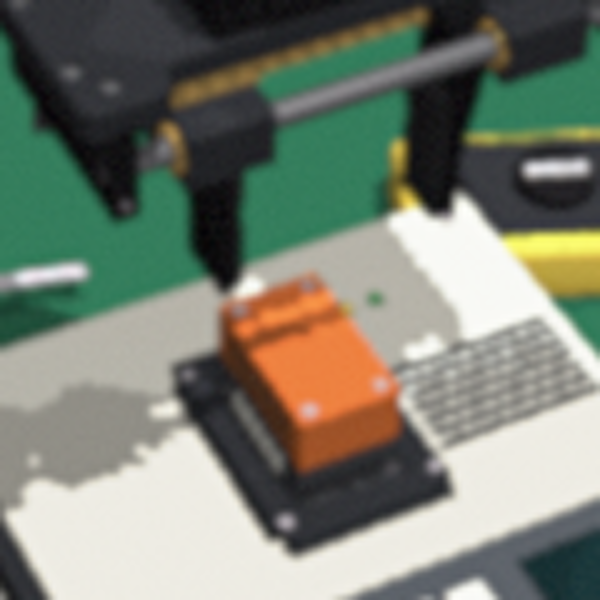

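The cartridge stands upright on the lift, cap at crop (310,370) just above the rim and square in the frame. Next: shut the fingers, turn 90° and centre over it.

```bash
python3 -m jog '[[[0.007,-0.002,0],0.08],[[0.007,-0.002,0],0.16],[[0.007,-0.002,0],0.24],[[0.007,-0.002,0],0.31],[[0.007,-0.002,0],0.38],[[0.007,-0.002,0],0.45],[[0.007,-0.002,0],0.5],[[0.007,-0.002,0],0.5]]' -1 20 >/dev/null
python3 -m jog '[[[0,0,0],0.08],[[0,0,0],0.16],[[0,0,0],0.24],[[0,0,0],0.31],[[0,0,0],0.38],[[0,0,0],0.45],[[0,0,0],0.5],[[0,0,0],0.5]]' >/dev/null
python3 -m jog '[[[0,0,0.04],0],[[0,0,0.1],0],[[0,0,0.14],0],[[0,0,0.16],0],[[0,0,0.17],0],[[0,0,0.17],0]]' >/dev/null
python3 to.py 536.7 -188.4 170 104.2
```

```text
t 12.55 pos [ 535.8 -188.   176.8] yang -75.73 F [-0.5 -0.   0.7] gap 0.001 grip 0.0 q6 0.79 tilt [-0.0013  0.0007]
shift [0.004  0.0029 0.0339] yaw 0.0007
```

```bash
python3 -m jog '[[[0.003,0,0.02],0],[[0.003,0,0.04],0],[[0.003,0,0.055],0],[[0.003,0,0.065],0],[[0.003,0,0.075],0],[[0.003,0,0.075],0]]' >/dev/null; python3 to.py
python3 -m jog '[[[0,0,0.01],0],[[0,0,0.02],0],[[0,0,0.03],0],[[0,0,0.04],0],[[0,0,0.05],0],[[0,0,0.05],0]]' >/dev/null; python3 to.py
python3 -m jog '[[[0,0,0.015],0],[[0,0,0.03],0],[[0,0,0.045],0],[[0,0,0.06],0],[[0,0,0.075],0],[[0,0,0.075],0]]' >/dev/null; python3 to.py 536.7 -188.4 126 104.2
```

```text
t 13.05 pos [ 536.5 -187.9  162.2] yang -75.77 F [-0.3 -0.6  0.5] gap 0.002 grip 0.0 q6 0.79 tilt [-0.0007  0.0004]
t 13.55 pos [ 536.9 -188.1  152.4] yang -75.77 F [0.  0.5 1.4] gap 0.008 grip 0.6 q6 0.79 tilt [ 0.0004 -0.0002]
t 14.05 pos [ 536.7 -188.1  136.9] yang -75.78 F [ 1.6 -1.   0.4] gap 0.005 grip 0.4 q6 0.79 tilt [-0.0001 -0.    ]
shift [-0.0003  0.0012  0.0545] yaw 0.0002
```

```bash
python3 -m jog '[[[0,0,0.015],0],[[0,0,0.03],0],[[0,0,0.045],0],[[0,0,0.055],0]]' >/dev/null; python3 to.py
python3 -m jog '[[[0,0,0.015],0],[[0,0,0.03],0],[[0,0,0.045],0],[[0,0,0.06],0],[[0,0,0.06],0]]' >/dev/null; python3 to.py
python3 -m jog '[[[0,0,0.015],0],[[0,0,0.03],0],[[0,0,0.03],0]]' >/dev/null; python3 to.py
```

```text
t 14.3833 pos [ 536.9 -188.2  126.4] yang -75.78 F [-0.3  0.3  5.3] gap 0.005 grip 2.7 q6 0.79 tilt [ 0.0005 -0.0003]
t 14.8 pos [ 537.  -188.2  114.9] yang -75.78 F [ 0.1 -0.3  5.9] gap 0.004 grip 3.0 q6 0.79 tilt [ 0.0008 -0.0004]
t 15.05 pos [ 537.  -188.2  108.8] yang -75.78 F [ 0.3 -0.7  5.3] gap 0.007 grip 2.8 q6 0.79 tilt [ 0.0008 -0.0005]
```

Pressing against the spring at about 5–6 N. Now 2 mm steps, watching for the latch and stop.

```bash
python3 -m jog '[[[0,0,0.01],0],[[0,0,0.02],0],[[0,0,0.03],0],[[0,0,0.03],0]]' >/dev/null; python3 to.py
python3 -m jog '[[[0,0,0.01],0],[[0,0,0.015],0],[[0,0,0.015],0]]' >/dev/null; python3 to.py
```

```text
t 15.3833 pos [ 537.  -188.2  103. ] yang -75.78 F [ 0.1 -0.8  7.1] gap 0.002 grip 3.5 q6 0.79 tilt [ 0.0009 -0.0005]
t 15.6333 pos [ 537.  -188.2  100.1] yang -75.77 F [0.3 0.3 8.4] gap 0.002 grip 4.4 q6 0.79 tilt [ 0.0009 -0.0006]
```

```bash
for i in 1 2 3; do F=$(python3 -c "
from station import manip;print(int(manip.read_state()['force'][2]))"); echo $F; [ $F -lt 16 ] && python3 -m jog '[[[0,0,0.005],0],[[0,0,0.008],0],[[0,0,0.008],0]]' >/dev/null; python3 to.py; done
```

```text
8
t 15.8833 pos [ 537.  -188.2   98.4] yang -75.77 F [ 1.2 -0.6  6.5] gap 0.006 grip 3.7 q6 0.79 tilt [ 0.0008 -0.0006]
6
t 16.1333 pos [ 536.9 -188.2   96.7] yang -75.78 F [-0.4  0.4  6.6] gap 0.007 grip 3.8 q6 0.79 tilt [ 0.0007 -0.0004]
6
t 16.3833 pos [ 537.2 -188.2   96.3] yang -75.77 F [-1.8  1.3 13.5] gap 0.005 grip 8.0 q6 0.79 tilt [ 0.0014 -0.0008]
```

```bash
for i in 1 2 ; do python3 -m jog '[[[0,0,0.004],0],[[0,0,0.004],0]]' >/dev/null; python3 to.py; done
```

```text
t 16.55 pos [ 537.4 -188.3   96.3] yang -75.76 F [-2.5  1.4 18.4] gap 0.008 grip 10.5 q6 0.79 tilt [ 0.002  -0.0011]
t 16.7167 pos [ 537.6 -188.4   96.2] yang -75.76 F [-2.2  1.8 23.3] gap 0.003 grip 12.8 q6 0.79 tilt [ 0.0026 -0.0014]
```

23 N with no further travel at z 96.2, beyond the 15 N the latches can give, so this is the hard stop. I'll retreat straight up and look.

```bash
python3 -m jog '[[[0,0,-0.03],0],[[0,0,-0.06],0],[[0,0,-0.1],0],[[0,0,-0.16],0],[[0,0,-0.25],0],[[0,0,-0.4],0],[[0,0,-0.6],0],[[0,0,-0.8],0]]' >/dev/null; python3 to.py
python3 -m jog '[[[0.6,0,0],0],[[0.6,0,0],0],[[0.6,0,0],0],[[0.6,0,0],0],[[0.6,0,0],0],[[0.6,0,0],0],[[0.6,0,0],0],[[0.6,0,0],0]]' >/dev/null; python3 to.py
python3 - <<'E'
from h import *
f=frame('side')
a=cv2.resize(f['image'][255:345,225:345],None,fx=5,fy=5,interpolation=cv2.INTER_CUBIC)
cv2.imwrite('pics/r5.png',cv2.cvtColor(a,cv2.COLOR_RGB2BGR))
E
```

```text
t 17.3833 pos [ 535.5 -187.4  253.3] yang -75.78 F [ 0.4 -0.4 -0.5] gap 0.004 grip 0.0 q6 0.79 tilt [-0.0037  0.0023]
t 18.05 pos [ 651.7 -158.9  253. ] yang -75.83 F [-0.7 -0.1 -0.2] gap 0.006 grip 0.0 q6 0.92 tilt [-0.0014  0.0004]
```

View pics/r5.png

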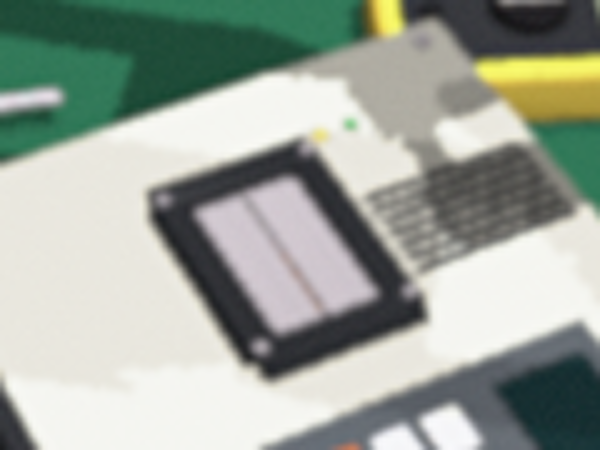

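The flaps are shut at crop (287,255), but the seam has a faint orange tint near (305,280). Comparing with the start pictures will show whether the cap sits just under the flaps.

Run:
```python
from h import *
import pickle
S=pickle.load(open('side0.pkl','rb'));f=frame('side')
x=np.array([np.cos(np.radians(14.2)),np.sin(np.radians(14.2)),0]);y=np.array([-x[1],x[0],0])
for b in(-24,-16,-8,0,8,16,24):
    u,v=proj(f,np.array([536.8,-188,121])+b*y).round().astype(int)
    r=[]
    for g in(S,f):
        w=g['image'][v,u-3:u+4].astype(int);i=w.sum(1).argmin();r.append(w[i].tolist())
    print(b,r)
im=[g['image'][283:292,280:300].astype(int) for g in(S,f)]
for g in (S,f): print('led',g['image'][276:284,284:300].astype(int).max((0,1)))
```

```text
-24 [[151, 145, 151], [169, 153, 153]]
-16 [[156, 149, 155], [173, 157, 158]]
-8 [[153, 147, 153], [172, 155, 154]]
0 [[165, 157, 164], [181, 165, 166]]
8 [[169, 162, 167], [174, 166, 171]]
16 [[167, 161, 166], [173, 166, 170]]
24 [[167, 160, 165], [172, 165, 169]]
led [229 229 224]
led [246 247 242]
```

The tint appears only for the near half of the seam (b ≤ 0). With the side camera's sight line, about 1.2 mm along y per mm of depth, that puts the cap about 25 mm below the flaps. A cartridge just under the flaps would tint the whole seam, so this one is latched down.

```bash
python3 -c "
from station import manip
print(manip.hand_in())"
```

```text
the job is handed in; nothing more can be done
None
```

The orange cartridge is loaded, pressed to its stop at about 23 N and, judging by the flap-seam tint, latched about 25 mm below the shut flaps; nothing else was touched, and the job was handed in about 18 s into the 58 s allowed.

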